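# Shift the strap feed lever through its gate

## Task

Set the feed of the strap machine: push the ball-topped lever with the fingertips out of the middle slot, along the cross channel and fully home to the end of the outer slot marked with the brass cross, then move clear. Do not pull the lever upwards, do not put it home in any of the other three marked slots on the way, and leave the jar, spool, buckle box and hammer where they are.

Things in the scene. Friction and masses are not known exactly. Their poses are not given: they have to be found in the camera images.
- machine: Strap feed machine, fixed: green gearbox 180 x 180 with a dark gate plate on top, upper face 99 above the bench; on its +y side two steel rollers (top at 127, y 110 to 220) and a motor (top at 108). Origin: on the bench under the gate's centre. x runs along the slots, away from the robot give or take 0.35 rad; y along the cross channel; z up. (Lengths in mm.)
- gate (a point): centre of the gate, on the plate's upper face. Double-H gate: a cross channel along machine's y, and three slots along x that cross it at y = -28, 0, +28, each 26 long (lever centre) either way. All are 16 wide, the stem 10 thick. Solid lands with round noses stand between the slots, so the lever changes slots only through the channel, at most 3 off its middle. (Lengths in mm.)
- pivot (a point): pivot of the lever, 15 above machine's origin. With a = gate_along, c = gate_cross, a point at distance L from the pivot along the lever lies, in machine's frame, at x = L sin a, y = L cos a sin c, z = 15 + L cos a cos c (Lengths in mm.)
- knob (a point): centre of the lever's black ball knob, 38 across, on a 10 thick steel stem, 165 from the pivot: 180 above the bench when upright, about 164 when home in an outer slot. At the start the lever stands in the middle slot, on the robot's side of the cross channel. (Lengths in mm.)
- stem (a point): point on the lever stem 85 from the pivot, where it passes through the gate plate; shows which slot the lever is in (Lengths in mm.)
- gate_along (a joint): tilt of the lever along the slots, rad: 0 upright (in the cross channel), positive towards machine's +x; stops at -0.30 and +0.30, the slot ends. Stays where it is left: friction 0.25 N m (about 2 N at the knob), no detent, no spring.
- gate_cross (a joint): tilt of the lever along the cross channel, rad: 0 in the middle slot, positive towards machine's +y; stops at -0.34 and +0.34, in line with the outer slots. Same friction, no spring.
- pull (a joint): how far the lever has been pulled up along its stem, m: 0 seated, at most 0.015; a spring holds it down with 12 N or more
- mark_cross: brass mark on the gate plate, shaped as a plus-shaped cross, two bars 30 x 8, 3.5 high; origin: centre of its underside, 99 above the bench. The four brass marks lie beyond the ends of the four outer slots, at x = +-52, y = +-34 in machine's frame, one to each slot; which mark is at which slot changes. (Lengths in mm.)
- mark_disc: brass mark on the gate plate, shaped as a plain disc 26 across, 3.5 high; origin: centre of its underside, 99 above the bench. The four brass marks lie beyond the ends of the four outer slots, at x = +-52, y = +-34 in machine's frame, one to each slot; which mark is at which slot changes. (Lengths in mm.)
- mark_square: brass mark on the gate plate, shaped as a square 24 x 24, 3.5 high; origin: centre of its underside, 99 above the bench. The four brass marks lie beyond the ends of the four outer slots, at x = +-52, y = +-34 in machine's frame, one to each slot; which mark is at which slot changes. (Lengths in mm.)
- mark_ring: brass mark on the gate plate, shaped as an open ring 27 across with a 4.5 thick rim, 3.5 high; origin: centre of its underside, 99 above the bench. The four brass marks lie beyond the ends of the four outer slots, at x = +-52, y = +-34 in machine's frame, one to each slot; which mark is at which slot changes. (Lengths in mm.)
- jar: loose glass jar, 56 across, 85 high, to the -y side of the machine; origin: centre of its underside (Lengths in mm.)
- spool: loose wooden thread spool, 48 across, 60 high, to the -y side of the machine; origin: centre of its underside (Lengths in mm.)
- buckle_box: loose clear plastic box of buckles, 110 x 160 x 60 high, beyond jar and spool on the -y side; origin: centre of its underside (Lengths in mm.)
- mallet: loose hammer, 240 long, lying between robot and machine, handle along its x axis; origin: on the bench under its middle (Lengths in mm.)

How it is judged (in metres and radians):
At the end, for the whole second after the job is handed in: The lever rests in the outer slot at the cross mark, tilted at least 0.24 of its 0.30 rad along the slot (stem within 37 mm of the mark's centre; 28 mm when right home), seated and still ((value of joint gate_along above 0.24 rad or value of joint gate_along below -0.24 rad) and horizontal distance between stem and mark_cross below 0.037 m and value of joint pull below 0.003 m and velocity of joint gate_along between -0.05 and 0.05 rad/s); the robot touches nothing.
It fails at once if the lever was pulled up more than 6 mm (value of joint pull above 0.006 m).
It fails at once if the lever was put home in another marked slot ((value of joint gate_along above 0.24 rad or value of joint gate_along below -0.24 rad) and (horizontal distance between stem and mark_disc below 0.036 m or horizontal distance between stem and mark_square below 0.036 m or horizontal distance between stem and mark_ring below 0.036 m)).
It fails at once if a bystander was moved more than 25 mm (distance of any of jar, spool, buckle_box, mallet from where it was at the start of the episode above 0.025 m).
It also fails if it takes over 69 s, if anything falls off the work surface, if the arm or the gripper's body presses on something with over 40 N, if the wrist force passes 120 N, or if a joint passes its speed limit or range.

## Robot

A 6-joint arm with a two-finger parallel gripper is mounted at the origin on the work surface. World frame = base frame: x ahead of the robot, y to its left, z up, the work surface at z = 0. Lengths are in m, angles in degrees, forces in N, time in s.
With the tool pointing down it reaches from about 0.35 to 0.775 m from the base axis. Payload 7.3 kg.
Tool frame: the origin (TCP) lies on the centre line of the jaws, within the pads' length; the fingertips stand 14 mm ahead of it and the grasp point (between the pads) lies 5 mm behind it; z points along the fingers, y is the line along which they close (so a half turn about z gives the same grasp; the last joint's range is limited). The gripper opens to 92 mm and grips with 3 to 60 N. Pads are 19 mm wide; open, the fingers measure 130 mm over their backs; the gripper's body (75 mm by 190 mm) begins 47 mm behind the grasp point.
Start: joints at [57.582, 19.595, 87.324, -0, 73.075, -8.365], TCP at [0.214, 0.479, 0.241] pointing down, gripper open.
Joint ranges: [-145.02, 145.02], [-44.19, 115.74], [2.07, 154.8], [-57.11, 237.11], [16.16, 152.29], [-177.93, 177.93]. Speed limits (degrees/s): [147.25, 147.25, 180, 180, 180, 180].

## Interface

Orientations are given as [roll, pitch, yaw] about the fixed x, y, z axes, in that order (R = Rz(yaw) Ry(pitch) Rx(roll)).
In Python, from workcell import monitor, cams, close_job, models gives the robot as it stands.
- The arm moves only by the tool servo_tool, never from a script. Its arguments are lists of equal length, an entry for each row: "delta_pos": the shift along the tool's x, y, z in cm, a list of three; "dr": the turn, a rotation vector about the tool's x, y, z in degrees, a list of three; "gripper": the closure in counts, from 0 (fully open) to 255 (shut). A call has 1 to 5 rows; each row is the pose to reach, as a shift and turn from the pose commanded when the call began, along the tool's axes at that moment; what a row does not reach only later rows make up. A row lasts 1/12 s, in which the tool goes at most 41.7 mm and 7.16 degrees, less where a joint would pass 70% of its speed; a pose out of reach is approached as far as the arm can. A call with a gripper value outside its range is refused whole. The fingers move at their own pace and stop on an object; "newtons" is the grip in N (left out, the last holds). Time passes only in rows, so rows that repeat a pose let the fingers close. It gives the time, the measured TCP pose, the force, the opening and the grip force at its end, in the units of the state.
- monitor.observe(): the state, without advancing time (a new reading comes with each control period).
- cams.read_camera(name): name is "scene" or "top" or "wrist"; returns the picture (384x512x3 uint8, blue, green, red); there is no depth.
- cams.camera_params(name): a dict with "fx", "fy", "cx", "cy" (pixels), "rvec" (rotation vector, rad) and "tvec" (3), from world to camera coordinates, as OpenCV has them. Camera axes: x right, y down, z forward; pixel columns grow to the right and rows downward; lengths in m; the calibration is good to about 2 mm. A picture is of the moment at which its call begins: read the wrist's pose just before it. camera_params takes no time and is no camera call; for the wrist camera it gives the pose at the moment of the call.
- close_job(): hands the job in; it is judged then, once.
Trained networks look in the newest picture that a camera, given by its name, has taken for a name from the list of things; names that differ only in an ending like _2 or _b are one class to them, and where a whole thing is asked for, a point or a joint stands for the part that bears it (a point fixed in the world has none). Each returns a list of dicts, best first, with "p" (0 to 1); they miss things now and then, are a little off and sometimes report something else, mostly with a low value. They report only what shows in the picture. A call takes as long as a camera call.
- models.search_frame(camera, name): "at" ([column, row] in pixels, amid what is visible of it).
- models.cut_out(camera, name): "mask" (384x512 bool, what is visible of it) and "at" ([column, row] in pixels, amid what is visible of it).
- models.place_of(camera, name): "at" ([column, row] in pixels: a listed point, or the origin of a listed thing).
The state is a dict: "time": time; "qpos": joint angles; "joint_vel": joint speeds; "tau": joint torques, N m; "tool_pos": TCP position; "ee_rot": TCP orientation; "ft_force": force on the tool from outside, world axes, zero at the start; "wrist_torque": the same for the moment, N m; "grip_width": finger opening in m; "gripper_force": force on a finger pad.
Only numpy, scipy, OpenCV 4.12 (cv2) and the standard library are available. Lean on these libraries where they do the work, as an engineer would, in place of code of your own. Each camera call takes 0.05 s, during which the arm holds its last target. There are 200 camera calls.

## Working session

There is one attempt and no reset: what is moved stays moved. The work goes in short steps, Python scripts to look and compute and a tool call to move; the robot and the scene stay as the last step left them, time stands still between calls to the robot, and variables do not carry over. Pictures are saved under pics/ and viewed, at most 10 in all, crops included, and the job is handed in when it is done.

Besides the shell and the picture viewer there is one more tool, called after "Emit:" by a JSON object that holds its "fn" and its "kwargs". servo_tool: Moves the arm, as the interface text tells. Its arguments: {"type":"object","properties":{"delta_pos":{"type":"array"},"dr":{"type":"array"},"gripper":{"type":"array"},"newtons":{"type":"number"}},"required":["delta_pos","dr","gripper"]}

```bash
mkdir -p pics
cat > h.py <<'E'
import numpy as np, cv2
from workcell import monitor, cams, close_job, models
def K(p): return np.array([[p['fx'],0,p['cx']],[0,p['fy'],p['cy']],[0,0,1.]])
def ray(c,at,z):
    p=cams.camera_params(c); R=cv2.Rodrigues(np.array(p['rvec'],float))[0]; t=np.array(p['tvec'],float).ravel()
    o=-R.T@t; d=R.T@np.linalg.inv(K(p))@np.array([at[0],at[1],1.])
    return o+d*(z-o[2])/d[2]
def proj(c,X):
    p=cams.camera_params(c)
    return cv2.projectPoints(np.array(X,float).reshape(-1,3),np.array(p['rvec'],float),np.array(p['tvec'],float),K(p),None)[0].reshape(-1,2)
E
python3 - <<'E'
from h import *
for c in ("scene","top"):
    im=cams.read_camera(c); cv2.imwrite(f"pics/{c}0.png",im)
    for n,z in (("gate",.099),("machine",0),("knob",.175),("stem",.099),("mark_cross",.099),("mark_disc",.099),("mark_square",.099),("mark_ring",.099),("jar",0),("spool",0),("buckle_box",0),("mallet",0)):
        for r in models.place_of(c,n)[:2]:
            print(c,n,round(r['p'],2),np.round(r['at'],1),ray(c,r['at'],z).round(4)[:2])
s=monitor.observe();print(s['time'],s['tool_pos'],s['ee_rot'],s['ft_force'])
E
```

```text
scene gate 0.64 [313.2 259.1] [0.5943 0.0856]
scene machine 0.6 [309.4 301.7] [0.5988 0.0893]
scene knob 0.59 [327.1 213.4] [0.5546 0.0775]
scene stem 0.8 [320.9 256.7] [0.5791 0.091 ]
scene stem 0.41 [314.1 235.6] [0.5389 0.0424]
scene mark_cross 0.46 [309.9 287.8] [0.6553 0.1287]
scene mark_disc 0.49 [281.  267.3] [0.6519 0.0606]
scene mark_square 0.55 [345.8 250.1] [0.5314 0.111 ]
scene mark_ring 0.41 [311.  235.3] [0.5424 0.0376]
scene jar 0.98 [252.7 252.8] [ 0.5741 -0.0894]
scene spool 0.8 [214.1 283. ] [ 0.6948 -0.0752]
scene spool 0.66 [253.9 251.9] [ 0.5701 -0.0898]
scene buckle_box 0.55 [193.6 234.9] [ 0.6257 -0.2285]
scene mallet 0.76 [385.4 263. ] [0.3978 0.1283]
scene mallet 0.17 [281.3 266. ] [ 0.5616 -0.0172]
top gate 0.95 [165.6 173.8] [0.5908 0.0861]
top gate 0.46 [154.5 258.6] [0.4144 0.102 ]
top machine 0.55 [176.5 182. ] [0.5901 0.0834]
top knob 0.84 [156.1 186.8] [0.5513 0.0849]
top stem 0.59 [162.6 181.1] [0.5752 0.0918]
top mark_cross 0.53 [313.1 166.6] [ 0.6098 -0.2233]
top mark_cross 0.5 [248.1 192.2] [ 0.5539 -0.0876]
top mark_disc 0.53 [177.7 146.7] [0.6493 0.0628]
top mark_square 0.71 [152.9 199.2] [0.5367 0.1105]
top mark_ring 0.75 [146.5 149. ] [0.6435 0.1287]
top mark_ring 0.63 [186.7 195.8] [0.5447 0.0403]
top jar 0.67 [248.1 195.5] [ 0.5601 -0.0859]
top spool 0.56 [244.5 140.6] [ 0.6921 -0.0755]
top buckle_box 0.86 [311.4 166.1] [ 0.6321 -0.2347]
1.3 [0.21397172 0.47946392 0.24074582] [ 1.79991471e+02 -1.06906912e-03  1.55947397e+02] [ 0.02981921 -0.09750349 -0.02806235]
```

Run:
```python
import cv2,numpy as np
a=cv2.imread("pics/scene0.png")[190:310,250:410]; b=cv2.imread("pics/top0.png")[110:230,100:260]
cv2.imwrite("pics/crop0.png",np.vstack([cv2.resize(x,(400,300),interpolation=2) for x in (a,b)]))
```

```text
(no output)
```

View pics/crop0.png

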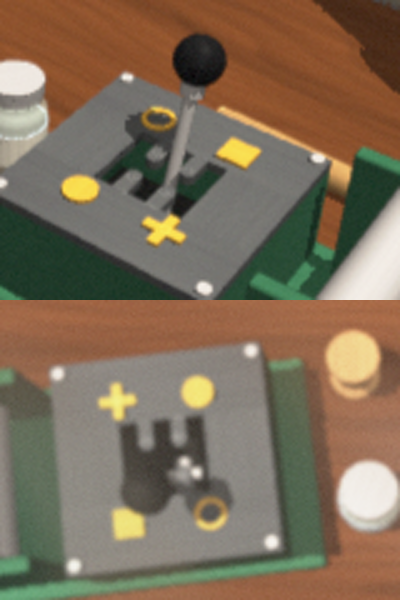

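View pics/scene0.png

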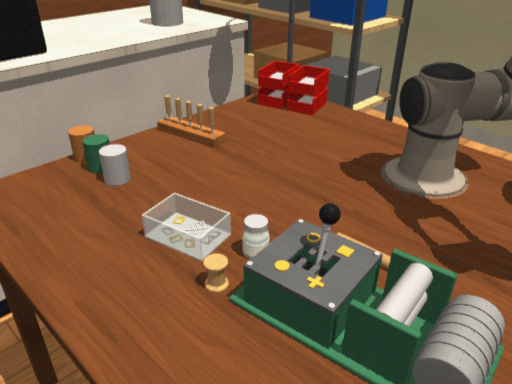

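Run:
```python
from h import *
from scipy.optimize import least_squares
m=[[.052,.034,.099],[.052,-.034,.099],[-.052,.034,.099],[-.052,-.034,.099],[0,0,.099]]
obs={"scene":[[309.9,287.8],[281,267.3],[345.8,250.1],[311,235.3],[313.2,259.1]],"top":[[146.5,149],[177.7,146.7],[152.9,199.2],[186.7,195.8],[165.6,173.8]]}
kn={"scene":[[327.1,213.4],[320.9,256.7]],"top":[[156.1,186.8],[162.6,181.1]]}
def T(v,P):
    c,s=np.cos(v[2]),np.sin(v[2]); P=np.array(P); return np.c_[v[0]+c*P[:,0]-s*P[:,1],v[1]+s*P[:,0]+c*P[:,1],P[:,2]]
def lev(a,c): return [[L*np.sin(a),L*np.cos(a)*np.sin(c),.015+L*np.cos(a)*np.cos(c)] for L in (.165,.085)]
f=lambda v:np.concatenate([np.r_[(proj(k,T(v,m))-obs[k]).ravel(),(proj(k,T(v,lev(v[3],v[4])))-kn[k]).ravel()] for k in obs])
r=least_squares(f,[.594,.085,.15,-.2,0],loss='soft_l1',x_scale=[.01,.01,.1,.1,.1])
print(r.x.round(4),np.degrees(r.x[2]),r.fun.reshape(-1,2).round(1).tolist())
print("knob",T(r.x,lev(*r.x[3:]))[0],"upright",T(r.x,lev(0,0))[0],"out",T(r.x,lev(0,.34))[0],"home",T(r.x,lev(.3,.34))[0])
```

```text
[ 0.5938  0.0857  0.1619 -0.2439  0.0322] 9.278492444190663 [[5.5, -4.9], [0.5, -0.4], [-1.9, 1.3], [0.7, 2.6], [0.2, -0.1], [3.5, 1.3], [-0.6, -2.3], [0.4, 1.8], [1.1, -0.6], [-0.2, -0.1], [-1.6, -1.5], [0.3, -1.4], [0.3, -1.2], [3.4, 1.2]]
knob [0.55359616 0.08438058 0.17503249] upright [0.59375605 0.08571671 0.18      ] out [0.58488413 0.14002214 0.17055452] home [0.63340324 0.14545855 0.16360691]
```

Emit:
{"fn": "servo_tool", "kwargs": {"delta_pos": [[-3.4,-2,0],[-6.8,-4,0],[-10.2,-6,0],[-13.6,-8,0],[-17,-10,0]], "dr": [[0,0,-6.7],[0,0,-13.3],[0,0,-20],[0,0,-26.7],[0,0,-33.3]], "gripper": [255,255,255,255,255]}}

```text
time: 1.72
tool_pos: [0.3212, 0.329, 0.2409]
ee_rot: [180.0, 0.0, -172.5]
ft_force: [0.9, 0.1, -0.7]
grip_width: 0.063
gripper_force: 0.0
```

Emit:
{"fn": "servo_tool", "kwargs": {"delta_pos": [[-1.6,-3.4,0],[-3.2,-6.7,0],[-4.8,-10,0],[-6.5,-13.4,0],[-6.5,-13.4,0]], "dr": [[0,0,0],[0,0,0],[0,0,0],[0,0,0],[0,0,0]], "gripper": [255,255,255,255,255]}}

```text
time: 2.13
tool_pos: [0.4051, 0.2009, 0.2409]
ee_rot: [-179.9, 0.1, -173.2]
ft_force: [1.3, 0.4, 0.2]
grip_width: 0.0302
gripper_force: 0.0
```

Emit:
{"fn": "servo_tool", "kwargs": {"delta_pos": [[-1.6,-3.4,0],[-3.2,-6.7,0],[-4.8,-10,0],[-6.4,-13.4,0],[-6.4,-13.4,0]], "dr": [[0,0,0],[0,0,0],[0,0,0],[0,0,0],[0,0,0]], "gripper": [255,255,255,255,255]}}

```text
time: 2.55
tool_pos: [0.4851, 0.0761, 0.2406]
ee_rot: [-179.9, 0.1, -173.1]
ft_force: [-0.4, -0.2, -0.5]
grip_width: 0.0007
gripper_force: 0.0
```

Emit:
{"fn": "servo_tool", "kwargs": {"delta_pos": [[0,0,2.5],[0,0,5],[0,0,7.5],[0,0,7.5],[0,0,7.5]], "dr": [[0,0,0],[0,0,0],[0,0,0],[0,0,0],[0,0,0]], "gripper": [255,255,255,255,255]}}

```text
time: 2.97
tool_pos: [0.4813, 0.0811, 0.1653]
ee_rot: [180.0, -0.1, -172.8]
ft_force: [-0.2, 0.3, 0.5]
grip_width: 0.0004
gripper_force: 0.0
```

Emit:
{"fn": "servo_tool", "kwargs": {"delta_pos": [[-1.3,-0.2,0],[-2.6,-0.5,0],[-3.8,-0.7,0],[-3.8,-0.7,0],[-3.8,-0.7,0]], "dr": [[0,0,-1],[0,0,-2.1],[0,0,-2.1],[0,0,-2.1],[0,0,-2.1]], "gripper": [255,255,255,255,255]}}

```text
time: 3.38
tool_pos: [0.5212, 0.0787, 0.1671]
ee_rot: [-180.0, 0.1, -170.7]
ft_force: [-1.6, -0.2, 0.1]
grip_width: 0.0007
gripper_force: 0.0
```

Emit:
{"fn": "servo_tool", "kwargs": {"delta_pos": [[-0.3,0,0],[-0.6,0,0],[-0.9,0,0],[-1.2,0,0],[-1.5,0,0]], "dr": [[0,0,0],[0,0,0],[0,0,0],[0,0,0],[0,0,0]], "gripper": [255,255,255,255,255]}}

```text
time: 3.8
tool_pos: [0.5354, 0.0808, 0.1659]
ee_rot: [180.0, -0.0, -170.7]
ft_force: [-1.8, -1.0, 2.0]
grip_width: 0.0003
gripper_force: 1.1
```

```bash
cat > look.py <<'E'
import sys
from h import *
s=monitor.observe();print(s['time'],s['tool_pos'].round(4) if hasattr(s['tool_pos'],'round') else s['tool_pos'],s['ft_force'])
V=[.5938,.0857,.1619]
o=[]
for c in("scene","top"):
    im=cams.read_camera(c); o.append(cv2.resize(im[190:310,250:410] if c=="scene" else im[110:230,100:260],(400,300),interpolation=2))
    for n,z in(("knob",.178),("stem",.099)):
        for r in models.place_of(c,n)[:1]:
            d=ray(c,r['at'],z)[:2]-V[:2]; cs,sn=np.cos(V[2]),np.sin(V[2])
            print(c,n,round(r['p'],2),"machine mm",np.round([1e3*(cs*d[0]+sn*d[1]),1e3*(-sn*d[0]+cs*d[1])],1))
cv2.imwrite(f"pics/{sys.argv[1]}.png",np.vstack(o))
E
python3 look.py a1
```

```text
3.8 [0.5354 0.0808 0.1659] [-1.82842921 -0.97702595  2.02275746]
scene knob 0.98 machine mm [-29.1  -1.2]
scene stem 0.88 machine mm [-11.6   2.6]
top stem 0.44 machine mm [ -66.2 -169.8]
```

View pics/a1.png

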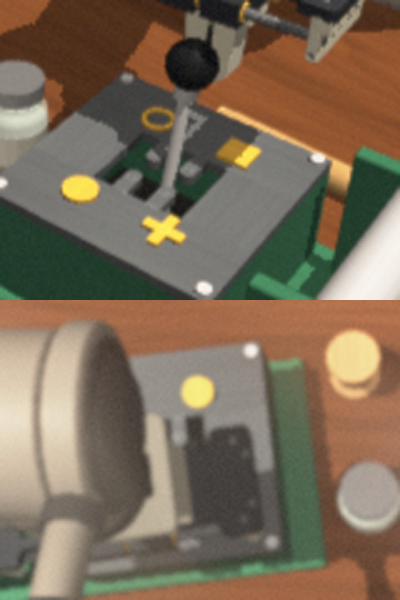

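Emit:
{"fn": "servo_tool", "kwargs": {"delta_pos": [[-0.4,0,0],[-0.8,0,0],[-1.2,0,0],[-1.6,0,0],[-2,0,0]], "dr": [[0,0,0],[0,0,0],[0,0,0],[0,0,0],[0,0,0]], "gripper": [255,255,255,255,255]}}

```text
time: 4.52
tool_pos: [0.5557, 0.0841, 0.1657]
ee_rot: [180.0, 0.0, -170.7]
ft_force: [-3.0, -0.7, 1.8]
grip_width: 0.0004
gripper_force: 0.9
```

Emit:
{"fn": "servo_tool", "kwargs": {"delta_pos": [[-0.2,0,0],[-0.4,0,0],[-0.6,0,0],[-0.8,0,0],[-0.8,0,0]], "dr": [[0,0,0],[0,0,0],[0,0,0],[0,0,0],[0,0,0]], "gripper": [255,255,255,255,255]}}

```text
time: 4.93
tool_pos: [0.5634, 0.0853, 0.1657]
ee_rot: [180.0, 0.0, -170.7]
ft_force: [-2.3, -1.0, 0.7]
grip_width: 0.0003
gripper_force: 0.7
```

```bash
python3 look.py a2
```

```text
4.9333 [0.5634 0.0853 0.1657] [-2.25609799 -1.03839532  0.65839783]
scene knob 0.8 machine mm [-4.7 -2.2]
scene stem 0.58 machine mm [-2.6  0.7]
top knob 0.48 machine mm [ -46.4 -293.3]
```

Emit:
{"fn": "servo_tool", "kwargs": {"delta_pos": [[-0.15,0,0],[-0.15,0,0],[1,0,0],[2,0,0],[2,0,0]], "dr": [[0,0,0],[0,0,0],[0,0,0],[0,0,0],[0,0,0]], "gripper": [255,255,255,255,255]}}

```text
time: 5.65
tool_pos: [0.5422, 0.082, 0.1657]
ee_rot: [180.0, -0.0, -170.7]
ft_force: [0.7, 0.4, 0.2]
grip_width: 0.0005
gripper_force: 0.0
```

Emit:
{"fn": "servo_tool", "kwargs": {"delta_pos": [[0,-2,0],[0,-4,0],[0,-6.3,0],[0,-6.3,0],[0,-6.3,0]], "dr": [[0,0,0],[0,0,0],[0,0,0],[0,0,0],[0,0,0]], "gripper": [255,255,255,255,255]}}

```text
time: 6.07
tool_pos: [0.5542, 0.0191, 0.1658]
ee_rot: [180.0, 0.0, -170.9]
ft_force: [-0.2, -0.1, -0.4]
grip_width: 0.0005
gripper_force: 0.0
```

Emit:
{"fn": "servo_tool", "kwargs": {"delta_pos": [[-1.6,0,0],[-3.2,0,0],[-4.9,0,0],[-4.9,0,0],[-4.9,0,0]], "dr": [[0,0,0],[0,0,0],[0,0,0],[0,0,0],[0,0,0]], "gripper": [255,255,255,255,255]}}

```text
time: 6.48
tool_pos: [0.6019, 0.0288, 0.1653]
ee_rot: [180.0, -0.0, -170.7]
ft_force: [-0.4, 0.0, 0.1]
grip_width: 0.0004
gripper_force: 0.0
```

```bash
python3 look.py a3
```

```text
6.4833 [0.6019 0.0288 0.1653] [-0.44637904  0.01567202  0.13960615]
scene knob 0.72 machine mm [ 0.4 -1.7]
scene stem 0.95 machine mm [-7.   1.5]
top knob 0.48 machine mm [-4.6  0. ]
```

View pics/a3.png

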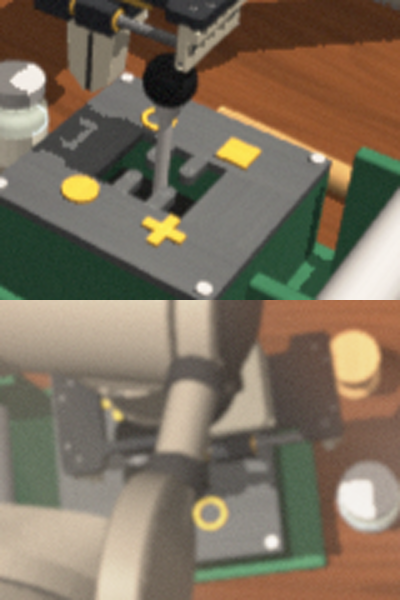

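Emit:
{"fn": "servo_tool", "kwargs": {"delta_pos": [[0,0.6,0],[0,1.2,0],[0,1.8,0],[0,2.3,0],[0,2.8,0]], "dr": [[0,0,0],[0,0,0],[0,0,0],[0,0,0],[0,0,0]], "gripper": [255,255,255,255,255]}}

```text
time: 7.2
tool_pos: [0.5974, 0.056, 0.166]
ee_rot: [-180.0, 0.0, -170.7]
ft_force: [0.6, -1.6, 1.5]
grip_width: 0.0003
gripper_force: 0.9
```

Emit:
{"fn": "servo_tool", "kwargs": {"delta_pos": [[0,0.3,0],[0,0.6,0],[0,0.9,0],[0,1.2,0],[0,1.4,0]], "dr": [[0,0,0],[0,0,0],[0,0,0],[0,0,0],[0,0,0]], "gripper": [255,255,255,255,255]}}

```text
time: 7.62
tool_pos: [0.5951, 0.0695, 0.1658]
ee_rot: [180.0, 0.0, -170.7]
ft_force: [0.2, -0.6, 2.2]
grip_width: 0.0003
gripper_force: 0.8
```

```bash
python3 look.py a4
```

```text
7.6167 [0.5951 0.0695 0.1658] [ 0.23368502 -0.59378435  2.21295119]
scene knob 0.91 machine mm [-2.4 19.6]
scene stem 0.87 machine mm [-2.7 12.4]
top knob 0.4 machine mm [ -44.5 -287.4]
top stem 0.48 machine mm [  41.2 -169.4]
```

Emit:
{"fn": "servo_tool", "kwargs": {"delta_pos": [[0,0.4,0],[0,0.8,0],[0,1.2,0],[0,1.6,0],[0,2,0]], "dr": [[0,0,0],[0,0,0],[0,0,0],[0,0,0],[0,0,0]], "gripper": [255,255,255,255,255]}}

```text
time: 8.33
tool_pos: [0.5916, 0.0894, 0.1655]
ee_rot: [180.0, -0.0, -170.7]
ft_force: [1.2, -1.7, -1.5]
grip_width: 0.0003
gripper_force: 0.7
```

Emit:
{"fn": "servo_tool", "kwargs": {"delta_pos": [[0,0.3,0],[0,0.6,0],[0,0.9,0],[0,1.2,0],[0,1.2,0]], "dr": [[0,0,0],[0,0,0],[0,0,0],[0,0,0],[0,0,0]], "gripper": [255,255,255,255,255]}}

```text
time: 8.75
tool_pos: [0.5898, 0.1014, 0.1657]
ee_rot: [180.0, -0.0, -170.7]
ft_force: [0.3, -0.3, -1.8]
grip_width: 0.0002
gripper_force: 0.5
```

```bash
python3 look.py a5
```

```text
8.75 [0.5898 0.1014 0.1657] [ 0.28790218 -0.31644843 -1.7908702 ]
scene knob 0.62 machine mm [ 6.2 50.9]
scene stem 0.62 machine mm [93.6 45.6]
top knob 0.66 machine mm [-63.8 -47.1]
top stem 0.6 machine mm [ 5.9 29.5]
```

View pics/a5.png

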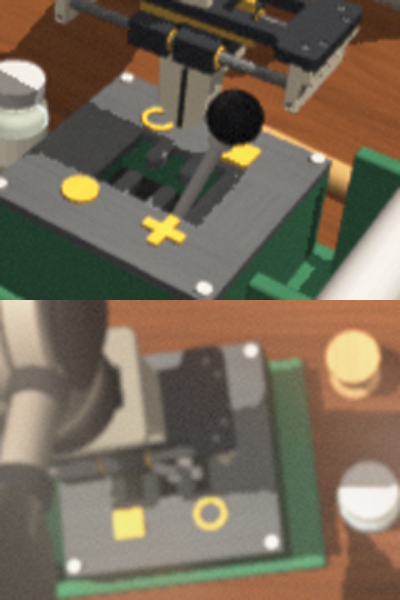

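Emit:
{"fn": "servo_tool", "kwargs": {"delta_pos": [[0,0.1,0],[0,0.2,0],[0,0.3,0],[0,0.4,0],[0,0.4,0]], "dr": [[0,0,0],[0,0,0],[0,0,0],[0,0,0],[0,0,0]], "gripper": [255,255,255,255,255]}}

```text
time: 9.47
tool_pos: [0.5893, 0.1049, 0.1657]
ee_rot: [180.0, -0.0, -170.7]
ft_force: [-0.1, -1.3, -1.5]
grip_width: 0.0006
gripper_force: 0.7
```

Emit:
{"fn": "servo_tool", "kwargs": {"delta_pos": [[0,0.1,0],[0,0.2,0],[0,0.3,0],[0,0.3,0]], "dr": [[0,0,0],[0,0,0],[0,0,0],[0,0,0]], "gripper": [255,255,255,255]}}

```text
time: 9.8
tool_pos: [0.5888, 0.1076, 0.1656]
ee_rot: [-180.0, -0.0, -170.7]
ft_force: [1.0, -2.4, -1.5]
grip_width: 0.0004
gripper_force: 1.4
```

```bash
python3 look.py a6
```

```text
9.8 [0.5888 0.1076 0.1656] [ 1.02529891 -2.3694196  -1.4849999 ]
scene knob 0.73 machine mm [15.4 64. ]
scene stem 0.72 machine mm [ 4.2 35.1]
top stem 0.56 machine mm [ 5.3 34.2]
```

Emit:
{"fn": "servo_tool", "kwargs": {"delta_pos": [[0,-0.6,0],[0,-1.2,0],[2,-1.2,0],[5,-1.2,0],[5,-1.2,0]], "dr": [[0,0,0],[0,0,0],[0,0,0],[0,0,0],[0,0,0]], "gripper": [255,255,255,255,255]}}

```text
time: 10.52
tool_pos: [0.5362, 0.0873, 0.1649]
ee_rot: [179.9, -0.4, -170.7]
ft_force: [0.4, 0.7, 0.0]
grip_width: 0.0005
gripper_force: 0.0
```

Emit:
{"fn": "servo_tool", "kwargs": {"delta_pos": [[0,1.5,0],[0,3,0.2],[0,4.5,0.5],[0,4.5,0.5],[0,4.5,0.5]], "dr": [[0,0,0],[0,0,0],[0,0,0],[0,0,0],[0,0,0]], "gripper": [255,255,255,255,255]}}

```text
time: 10.93
tool_pos: [0.5343, 0.1325, 0.1609]
ee_rot: [180.0, 0.0, -170.7]
ft_force: [0.1, 0.2, 0.3]
grip_width: 0.0005
gripper_force: 0.0
```

Emit:
{"fn": "servo_tool", "kwargs": {"delta_pos": [[-0.7,0,0],[-1.4,0,0],[-2.1,0,0],[-2.8,0,0],[-3.4,0,0]], "dr": [[0,0,0],[0,0,0],[0,0,0],[0,0,0],[0,0,0]], "gripper": [255,255,255,255,255]}}

```text
time: 11.35
tool_pos: [0.5686, 0.1374, 0.1607]
ee_rot: [180.0, -0.0, -170.8]
ft_force: [-2.2, -1.0, 0.8]
grip_width: 0.0004
gripper_force: 0.8
```

```bash
python3 look.py a7
```

```text
11.35 [0.5686 0.1374 0.1607] [-2.19392328 -0.98349314  0.78586975]
scene knob 0.86 machine mm [25.  60.2]
scene stem 0.56 machine mm [ 9.4 36.4]
```

View pics/a7.png

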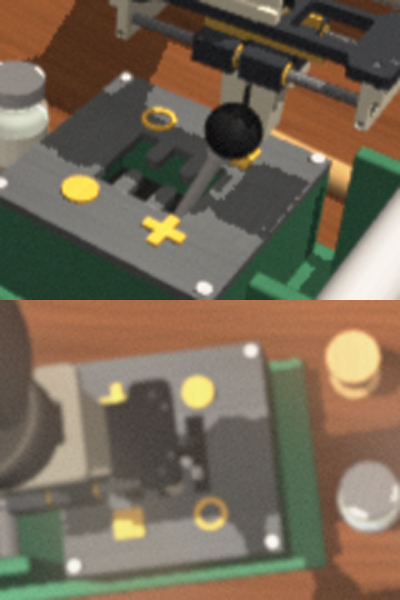

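Emit:
{"fn": "servo_tool", "kwargs": {"delta_pos": [[-0.5,0,0],[-1,0,0],[-1.5,0,0],[-2,0,0],[-2.4,0,0]], "dr": [[0,0,0],[0,0,0],[0,0,0],[0,0,0],[0,0,0]], "gripper": [255,255,255,255,255]}}

```text
time: 12.07
tool_pos: [0.5919, 0.1415, 0.1605]
ee_rot: [-180.0, -0.0, -170.7]
ft_force: [-1.5, -1.0, -2.3]
grip_width: 0.0006
gripper_force: 0.8
```

Emit:
{"fn": "servo_tool", "kwargs": {"delta_pos": [[-0.3,0,0],[-0.6,0,0],[-0.9,0,0],[-1.2,0,0],[-1.2,0,0]], "dr": [[0,0,0],[0,0,0],[0,0,0],[0,0,0],[0,0,0]], "gripper": [255,255,255,255,255]}}

```text
time: 12.48
tool_pos: [0.6037, 0.1436, 0.1607]
ee_rot: [180.0, 0.0, -170.7]
ft_force: [-1.7, -1.4, -1.1]
grip_width: 0.0003
gripper_force: 0.7
```

Emit:
{"fn": "servo_tool", "kwargs": {"delta_pos": [[-0.1,0,0],[-0.2,0,0],[-0.3,0,0],[-0.3,0,0]], "dr": [[0,0,0],[0,0,0],[0,0,0],[0,0,0]], "gripper": [255,255,255,255]}}

```text
time: 12.82
tool_pos: [0.6063, 0.144, 0.1608]
ee_rot: [180.0, 0.0, -170.7]
ft_force: [-0.9, -0.1, -0.9]
grip_width: 0.0006
gripper_force: 0.8
```

```bash
python3 look.py a8
```

```text
12.8167 [0.6063 0.144  0.1608] [-0.91989357 -0.07990478 -0.9449721 ]
scene knob 0.76 machine mm [65.  58.3]
scene stem 0.61 machine mm [30.8 33. ]
top knob 0.62 machine mm [  17.6 -167.3]
top stem 0.52 machine mm [30.3 31.5]
```

Emit:
{"fn": "servo_tool", "kwargs": {"delta_pos": [[-0.1,0,0],[-0.2,0,0],[-0.3,0,0],[-0.3,0,0]], "dr": [[0,0,0],[0,0,0],[0,0,0],[0,0,0]], "gripper": [255,255,255,255]}}

```text
time: 13.45
tool_pos: [0.6087, 0.1443, 0.1603]
ee_rot: [180.0, -0.1, -170.7]
ft_force: [-3.4, -2.1, -1.7]
grip_width: 0.0004
gripper_force: 2.1
```

Emit:
{"fn": "servo_tool", "kwargs": {"delta_pos": [[-0.1,0,0],[-0.2,0,0],[-0.2,0,0]], "dr": [[0,0,0],[0,0,0],[0,0,0]], "gripper": [255,255,255]}}

```text
time: 13.7
tool_pos: [0.6103, 0.1446, 0.1601]
ee_rot: [-180.0, -0.2, -170.7]
ft_force: [-5.5, -1.0, -3.2]
grip_width: 0.0008
gripper_force: 2.9
```

Emit:
{"fn": "servo_tool", "kwargs": {"delta_pos": [[1,0,0],[3,0,0],[6,0,0],[9,0,0],[9,0,0]], "dr": [[0,0,0],[0,0,0],[0,0,0],[0,0,0],[0,0,0]], "gripper": [255,255,255,255,255]}}

```text
time: 14.12
tool_pos: [0.5179, 0.1302, 0.1607]
ee_rot: [180.0, -0.2, -170.7]
ft_force: [0.6, 0.3, -0.4]
grip_width: 0.0003
gripper_force: 0.0
```

Emit:
{"fn": "servo_tool", "kwargs": {"delta_pos": [[3,0,-3],[6,0,-6],[9,0,-9],[9,0,-9],[9,0,-9]], "dr": [[0,0,0],[0,0,0],[0,0,0],[0,0,0],[0,0,0]], "gripper": [255,255,255,255,255]}}

```text
time: 14.53
tool_pos: [0.4347, 0.1161, 0.2537]
ee_rot: [-180.0, 0.5, -170.7]
ft_force: [0.5, -0.1, 0.5]
grip_width: 0.0003
gripper_force: 0.0
```

```bash
python3 look.py a9
```

```text
14.5333 [0.4347 0.1161 0.2537] [ 0.51853524 -0.14847936  0.46624256]
scene knob 0.89 machine mm [68.7 58.1]
scene stem 0.81 machine mm [27.6 29.2]
top knob 0.78 machine mm [40.1 45.5]
top stem 0.81 machine mm [23.7 25.2]
```

View pics/a9.png

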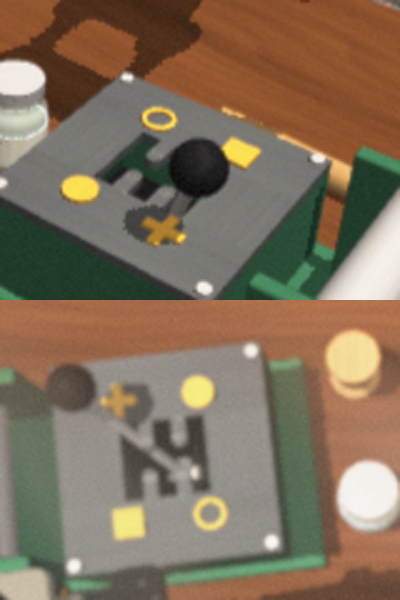

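Run:
```python
from h import *
from scipy.optimize import least_squares
V=[.5938,.0857,.1619]; c0,s0=np.cos(V[2]),np.sin(V[2])
def L(a,c,l=.165):
    x,y,z=l*np.sin(a),l*np.cos(a)*np.sin(c),.015+l*np.cos(a)*np.cos(c)
    return [V[0]+c0*x-s0*y,V[1]+s0*x+c0*y,z]
o={}
for c in("scene","top"):
    cams.read_camera(c); o[c]=models.place_of(c,"knob")[0]['at']
r=least_squares(lambda v:np.r_[[(proj(c,L(*v))[0]-o[c]) for c in o]].ravel(),[.25,.3]); print(r.x,r.fun)
```

```text
[0.31330311 0.35706098] [ 1.6442653   0.23203716  1.95233224 -0.91847703]
```

The image fit gives a tilt of about 0.31 along and 0.36 across, so the lever is fully home at the cross. The arm is clear.

```bash
python3 -c "
from h import *
print(close_job())"
```

```text
the job is handed in; nothing more can be done
None
```

The lever is fully home in the outer slot at the brass cross by the camera check, the arm is clear of it, and the job was handed in at about 15 s of the 69 s allowed; no verdict came back.

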